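# Load the label applicator and hold its spring flap open

### The job

Load the label applicator: slide the blue spacer collar down the upright steel spindle until it is fully home, then slide the white label roll down on top of it until it rests flush on the collar, and let go of each. Then swing the yellow flap up to 60 degrees from closed (it has a red lifting peg on its side) and finish while still holding it there with the gripper's fingers, because it springs shut on its own and I need it open to thread the labels. Leave the tape roll, scanner, mug and carton where they are.

Things in the scene. Friction and masses are not known exactly. Their poses are not given: they have to be found in the camera images.
- machine: label applicator, fixed to the bench: a dark steel plate 170 x 280 x 12 mm with an upright spindle on one half and a grey open-topped housing on the other. Origin: centre of the plate's underside, on the bench. Its x axis points from the flap's free edge to its hinge, its y axis from the spindle towards the housing and the red peg, z up. The housing measures 160 mm (x) by 140 mm (y), centred 60 mm along +y of the origin, and its rim is 85 mm above the bench
- spindle_seat (a point): centre of the spindle's foot, on top of a black flange (52 mm diameter) on which the collar comes to rest; 80 mm along -y of the machine's origin, 16 mm above the bench; axes as the machine's, z up
- spindle_tip (a point): top of the steel spindle, 72 mm above the seat. The spindle is 22 mm in diameter, its top 8 mm tapers to 12 mm
- collar: blue plastic spacer collar, a ring 58 mm outside, 26 mm bore, 24 mm high, 60 g nominal, lying flat loose on the bench. Origin: centre of its underside, z up along the bore. Home: its origin on the seat
- roll: white label roll on a brown cardboard core, a rigid ring 60 mm outside, 26 mm bore, 40 mm high, 150 g nominal, lying flat loose on the bench. Origin: centre of its underside, z up along the bore. Home: its origin 24 mm above the seat, resting on the collar
- flap (a joint): opening angle of the yellow flap in rad: 0 closed (level on the housing), growing as its free edge swings up; stop at 1.6. 60 degrees is 1.047. It always springs shut when let go; holding it takes 2 to 3.5 N at the peg
- flap_hinge (a point): middle of the flap's hinge line, which runs along the machine's y axis at the housing's far edge (80 mm along +x and 60 mm along +y of the machine's origin), 88 mm above the bench. The flap is a plate 165 mm (from the hinge to the free edge) x 140 mm x 6 mm, its mid-thickness at this height when closed
- flap_grip (a point): middle of the part of the red lifting peg that sticks out of the flap's +y side; the peg is round, 14 mm in diameter, runs along the hinge direction, sticks out 60 mm and is free all round. This point is 30 mm out from the flap's side edge and 155 mm from the hinge line; it moves with the flap (88 mm above the bench when closed)
- tape: bystander: roll of amber packing tape lying flat, 100 mm across, 48 mm high; origin at the centre of its underside
- mug: bystander: blue mug 80 mm across, 90 mm high, standing, its handle sticking out 25 mm or so more; origin at the centre of its underside
- carton: bystander: small closed brown carton with a white band, 100 x 140 x 60 mm; origin at the centre of its underside
- scanner: bystander: hand scanner lying flat, black with a yellow head, about 133 mm long, 60 mm wide, 40 mm high; origin on its underside, 55 mm from the black tail end
Not all that is in view belongs to the job. Of the things shaped like the collar, the blue one is meant. Of the things that look like the roll, the larger one is meant.

How it is judged:
On the way, in this order (a step that is already met when the one before it is completed fails the run):
1. the blue collar is fully home on the spindle and let go (horizontal distance between collar and spindle_seat below 0.004 m and z of collar in the frame of spindle_seat between -0.003 and 0.003 m and angle between collar's own z axis and vertical below 0.08 rad and contact force between the fingers and collar below 0.1 N), for 0.2 s.
2. the label roll is fully home on the spindle, resting on the collar, and let go (horizontal distance between each of collar, roll and spindle_seat below 0.004 m and z of collar in the frame of spindle_seat between -0.003 and 0.003 m and angle between each of collar, roll's own z axis and vertical below 0.08 rad and z of roll in the frame of spindle_seat between 0.021 and 0.027 m and contact force between the fingers and roll below 0.1 N), for 0.2 s.
3. the fingers lift the flap (value of joint flap above 0.5 rad and contact force between the fingers and flap above 0.8 N), for 0.2 s.
At the end, for the whole second after the job is handed in: The flap is still, 60 degrees open within 8, held by the fingers (at least 0.8 N) and touching no loose thing; collar and label roll sit home on the spindle (within 3 mm in height, 4 mm sideways, upright), untouched by the fingers; no bystander was moved more than 30 mm (all of step 2 and value of joint flap between 0.908 and 1.187 rad and velocity of joint flap between -0.1 and 0.1 rad/s and contact force between the fingers and flap above 0.8 N and contact force between flap and collar below 0.2 N and contact force between flap and roll below 0.2 N and contact force between flap and tape below 0.2 N and contact force between flap and mug below 0.2 N and contact force between flap and carton below 0.2 N and contact force between flap and scanner below 0.2 N and contact force between the fingers and collar below 0.1 N); the arm keeps its last pose, push and grip.
It fails at once if the tape roll is moved by more than 30 mm (distance of tape from where it was at the start of the episode above 0.03 m).
It fails at once if the mug is moved by more than 30 mm (distance of mug from where it was at the start of the episode above 0.03 m).
It fails at once if the carton is moved by more than 30 mm (distance of carton from where it was at the start of the episode above 0.03 m).
It fails at once if the scanner is moved by more than 30 mm (distance of scanner from where it was at the start of the episode above 0.03 m).
It also fails if it takes over 69 s, if anything falls off the work surface, if the arm or the gripper's body presses on something with over 40 N, if the wrist force passes 120 N, or if a joint passes its speed limit or range.

### The arm

A 6-joint arm with a two-finger parallel gripper is mounted at the origin on the work surface. World frame = base frame: x ahead of the robot, y to its left, z up, the work surface at z = 0. Lengths are in m, angles in rad, forces in N, time in s.
With the tool pointing down it reaches from about 0.275 to 0.875 m from the base axis. Payload 12.5 kg.
Tool frame: the origin (TCP) lies at the very end of the fingers, on their centre line; the grasp point (between the pads) lies 19 mm behind it; y points along the fingers, x is the direction in which the jaws open and shut, and the axes are right-handed (so a half turn about y gives the same grasp; the last joint's range is limited). The gripper opens to 85 mm and grips with 20 to 120 N. Pads are 22 mm wide; open, the fingers measure 114 mm over their backs; the gripper's body (76 mm by 85 mm) begins 54 mm behind the grasp point. The pads swing forward as they close: fully open they stand 13 mm farther back than shut.
Start: joints at [-1.368, 0.351, 1.652, -0, 1.139, -0.085], TCP at [0.156, -0.527, 0.231] pointing down, gripper open.
Joint ranges: [-2.75, 2.75], [-0.79, 2.1], [0.01, 2.65], [-1.57, 4.71], [0.07, 3.14], [-2.87, 2.87]. Speed limits (rad/s): [2.22, 2.22, 2.79, 3.14, 3.14, 3.14].

### API

Orientations are given as a rotation vector (axis times angle).
In Python, from rig import movep, movel, movej, open_gripper, gripper_close, dwell, solve_ik, read_state, get_image, get_calibration, Unreachable, hand_in gives the robot as it stands. Calls block until the motion is done:
- movep(position, orientation): joint-space move of the TCP to a pose.
- movel(position, frame=None, speed=0.15, until_force=None): straight line of the TCP; frame=None keeps the orientation; speed is the mean speed in m/s. With until_force (N) it stops when the force on the tool has changed by that much, and returns True; else False.
- movej(angles): joint-space move.
- open_gripper() and gripper_close(force=None): open the fingers fully, or close them until they stop; force is the grip in N (None keeps the last).
- dwell(seconds).
- solve_ik(position, orientation): joint angles nearest the present ones, or None.
- read_state(): the state.
- get_image(name): name is "scene" or "top" or "wrist"; returns (picture, depth): 400x640x3 uint8, blue, green, red; 400x640 float32, m along the optical axis (not along the pixel's ray), 0 where there is no reading.
- get_calibration(name): a dict with "vertical_fov" (degrees; the focal length in pixels is half the picture's height over the tangent of half this angle, whatever the lens; pixels are square), "cx", "cy" (the principal point, pixels), "xyz" and "attitude" of the camera in the world. Camera axes: x right, y down, z forward; pixel columns grow to the right and rows downward; lengths in m; the calibration is good to about 2 mm. A picture is of the moment at which its call begins: read the wrist's pose just before it. get_calibration takes no time and is no camera call; for the wrist camera it gives the pose at the moment of the call.
A pose or a line that the arm cannot do raises Unreachable and nothing moves.
- hand_in(): hands the job in, once; it reports no verdict.
The state is a dict: "time": time; "joint_positions": joint angles; "qd": joint speeds; "tau": joint torques, N m; "tool_pos": TCP position; "tcp_rot": TCP orientation; "wrist_force": force on the tool from outside, world axes, zero at the start; "moment": the same for the moment, N m; "width": opening from 0.0 (shut) to 1.0 (fully open).
Only numpy, scipy, OpenCV 4.12 (cv2) and the standard library are available. Lean on these libraries where they do the work, as an engineer would, in place of code of your own. Each camera call takes 0.05 s, during which the arm holds its last target. There are 200 camera calls.

## Working session

There is one attempt and no reset: what is moved stays moved. The work goes in short steps, each a Python script; the robot and the scene stay as the last script left them, time stands still between calls to the robot, and variables do not carry over. Pictures are saved under pics/ and viewed, about 8 in all and at most 12, crops included, and the job is handed in when it is done.

```bash
mkdir -p pics; ls; cat > h.py <<'E'
import numpy as np, cv2
from rig import *
from scipy.spatial.transform import Rotation as R
def calK(n):
    c=get_calibration(n); f=200/np.tan(np.radians(c["vertical_fov"])/2)
    return c,f
def cloud(n,c,f,d):
    v,u=np.mgrid[0:400,0:640]
    P=np.stack([(u-c["cx"])/f*d,(v-c["cy"])/f*d,d],-1)
    return P@rotm(c).T+np.array(c["xyz"])
def rotm(c):
    a=np.array(c["attitude"],float)
    return a if a.shape==(3,3) else (R.from_rotvec(a).as_matrix() if a.size==3 else R.from_quat(a).as_matrix())
E
python3 - <<'E'
from h import *
for n in("scene","top","wrist"):
    c=get_calibration(n); print(n,c)
    im,d=get_image(n); cv2.imwrite(f"pics/{n}0.png",im); np.save(f"pics/{n}0.npy",d)
    print(d.min(),d.max(),(d==0).mean())
print(read_state())
E
```

```text
pics
scene {'vertical_fov': 49.42414014082583, 'cx': 326.5525390099595, 'cy': 199.97338839834705, 'xyz': array([ 1.08782834, -0.50503482,  1.08597203]), 'attitude': array([-2.300182  , -1.0708362 ,  0.34354763])}
0.0 3.468216 0.00392578125
top {'vertical_fov': 47.20313328096607, 'cx': 320.5185341013676, 'cy': 193.45476682499654, 'xyz': array([ 0.46376978, -0.01397868,  1.19597724]), 'attitude': array([-2.16020618,  2.22154977, -0.01690698])}
0.0 2.0207272 0.004046875
wrist {'vertical_fov': 63.14111603642583, 'cx': 318.1122432750589, 'cy': 195.485965669914, 'xyz': array([ 0.23017228, -0.50524209,  0.37395965]), 'attitude': array([ 2.31158467, -1.72333433, -0.26879611])}
0.0 1.4477005 0.00376171875
{'time': 0.15, 'joint_positions': array([-1.36760687e+00,  3.51133080e-01,  1.65226488e+00, -5.01004169e-06,
        1.13909936e+00, -8.46185266e-02]), 'qd': array([-0.00010534, -0.0028136 , -0.00248105,  0.00177012,  0.00175579,
        0.00154493]), 'tau': array([ 1.02125621e-03, -5.06251717e+01, -2.91502404e+01, -1.32019647e-05,
        3.35794364e-03,  3.80507095e-05]), 'tool_pos': array([ 0.15608089, -0.52712711,  0.23087544]), 'tcp_rot': array([-1.33109892,  0.99508952, -0.99396021]), 'wrist_force': array([-0.58773785,  0.32590145, -0.51075862]), 'moment': array([ 0.01927113, -0.04411336,  0.01604364]), 'width': 0.9985771964748742}
```

View pics/top0.png

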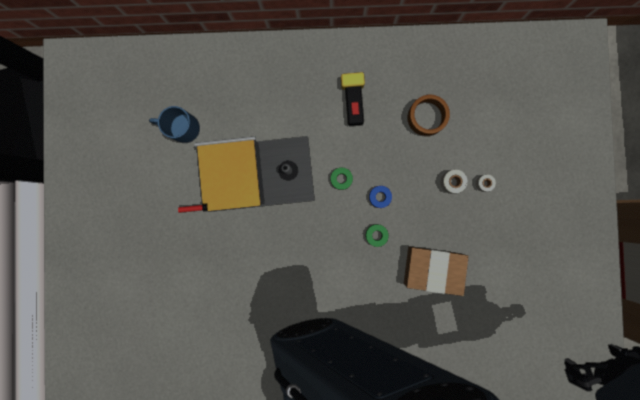

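View pics/scene0.png

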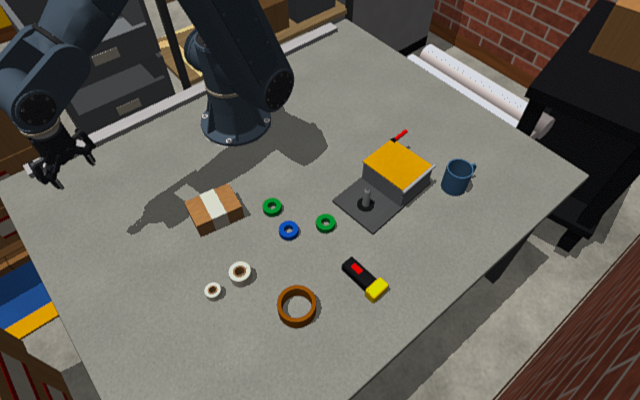

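Top view: the collar candidates are blue (380,197), green (341,178) and green (377,236), so I choose the blue one. The roll candidates are the larger (455,181) and the smaller (487,183), so I choose the larger. The spindle is at (288,170), the peg at (190,208), and the hinge is on the far side at top. Next I measure from both views.

```bash
cat >> h.py <<'E'
def ray_plane(n,c,f,uv,z):
    uv=np.atleast_2d(np.asarray(uv,float))
    r=np.c_[(uv[:,0]-c["cx"])/f,(uv[:,1]-c["cy"])/f,np.ones(len(uv))]@rotm(c).T
    o=np.array(c["xyz"]); return o+r*((z-o[2])/r[:,2])[:,None]
E
python3 - <<'E'
from h import *
S={"top":dict(collar=(380,197),roll=(455,181),peg=(190,208)),"scene":dict(collar=(289,230),roll=(240,271),peg=(400,136))}
for n in("top","scene"):
    im=cv2.imread(f"pics/{n}0.png"); d=np.load(f"pics/{n}0.npy"); c,f=calK(n); P=cloud(n,c,f,d)
    hsv=cv2.cvtColor(im,cv2.COLOR_BGR2HSV); H,Sa,V=[hsv[...,i].astype(int) for i in range(3)]
    v,u=np.mgrid[0:400,0:640]
    def near(k,r): return (abs(u-S[n][k][0])<r)&(abs(v-S[n][k][1])<r)
    m={"collar":near("collar",18)&(H>105)&(H<130)&(Sa>120),"roll":near("roll",17)&(P[...,2]>.008),
       "peg":near("peg",20)&((H<6)|(H>174))&(Sa>150)&(V>80)}
    for k,M in m.items():
        q=P[M]; zt=np.percentile(q[:,2],90); t=q[q[:,2]>zt-.006]
        (x,y),r=cv2.minEnclosingCircle(t[:,:2].astype(np.float32))
        print(n,k,M.sum(),"ztop",zt.round(4),"circle",np.round([x,y,r],4),"mean",t.mean(0).round(4),"ext",np.ptp(t,axis=0).round(3))
        if k=="peg":
            uv=np.c_[u[M],v[M]]; p=ray_plane(n,c,f,uv,.088); print(" peg bbox rect z=.088",[np.round(a,4) for a in cv2.minAreaRect(p[:,:2].astype(np.float32))])
    Y=(H>18)&(H<32)&(Sa>150)&(P[...,2]>.07)&(P[...,2]<.11)&(P[...,1]>.05)
    print(n,"flap rect",[np.round(a,4) for a in cv2.minAreaRect(ray_plane(n,c,f,np.c_[u[Y],v[Y]],.091)[:,:2].astype(np.float32))],np.median(P[Y][:,2]).round(4))
    D=(V<95)&(Sa<60)&(abs(P[...,2]-.012)<.005)&(P[...,1]<.2)&(P[...,1]>-.05)&(P[...,0]>.4)&(P[...,0]<.7)
    print(n,"plate",D.sum(),[np.round(a,4) for a in cv2.minAreaRect(P[D][:,:2].astype(np.float32))],np.median(P[D][:,2]))
    T=(P[...,2]>.045)&(P[...,2]<.1)&(P[...,1]>0)&(P[...,1]<.11)&(P[...,0]>.45)&(P[...,0]<.65)
    T&=np.hypot(u-(288 if n=="top" else 367),v-(170 if n=="top" else 198))<25
    q=P[T]; print(n,"spindle",T.sum(),q[:,2].max().round(4),q.mean(0).round(4),"top part",q[q[:,2]>.075].mean(0).round(4))
    cv2.imwrite(f"pics/{n}c.png",cv2.resize(im[130:260,160:520] if n=="top" else im[110:320,180:480],None,fx=2.2,fy=2.2,interpolation=cv2.INTER_CUBIC))
E
```

```text
top collar 316 ztop 0.0253 circle [ 0.483  -0.091   0.0795] mean [ 0.4968 -0.14    0.0269] ext [0.06  0.154 1.177]
top roll 456 ztop 0.0412 circle [ 0.5015 -0.1849  0.1751] mean [ 0.5284 -0.3216  0.0624] ext [0.094 0.343 1.161]
top peg 113 ztop 0.0948 circle [0.4792 0.3282 0.0278] mean [0.4794 0.3276 0.0924] ext [0.014 0.055 0.008]
 peg bbox rect z=.088 [array([0.4793, 0.3293]), array([0.0118, 0.0551]), np.float64(4.7093)]
top flap rect [array([0.5563, 0.2336]), array([0.158 , 0.1383]), np.float64(4.4366)] 0.0896
top plate 3012 [array([0.5729, 0.0872]), array([0.1702, 0.2322]), np.float64(4.4612)] 0.011084866280262284
top spindle 57 0.0902 [0.5703 0.0937 0.078 ] top part [0.5715 0.0947 0.0825]
scene collar 284 ztop 0.0274 circle [ 0.7829 -0.3137  0.3601] mean [ 0.5027 -0.1434  0.0308] ext [0.616 0.391 1.064]
scene roll 469 ztop 0.0435 circle [ 0.7944 -0.4134  0.3075] mean [ 0.5388 -0.3298  0.0552] ext [0.587 0.207 1.048]
scene peg 50 ztop 0.0976 circle [0.4833 0.3274 0.0271] mean [0.4816 0.3307 0.0953] ext [0.011 0.054 0.008]
 peg bbox rect z=.088 [array([0.4784, 0.3352]), array([0.0126, 0.0559]), np.float64(3.4168)]
scene flap rect [array([0.5582, 0.234 ]), array([0.1591, 0.1419]), np.float64(4.3321)] 0.0924
scene plate 1689 [array([0.572 , 0.1138]), array([0.1704, 0.1595]), np.float64(4.5808)] 0.013401543981428565
scene spindle 79 0.091 [0.577  0.0912 0.0702] top part [0.5765 0.092  0.0832]
```

View pics/topc.png

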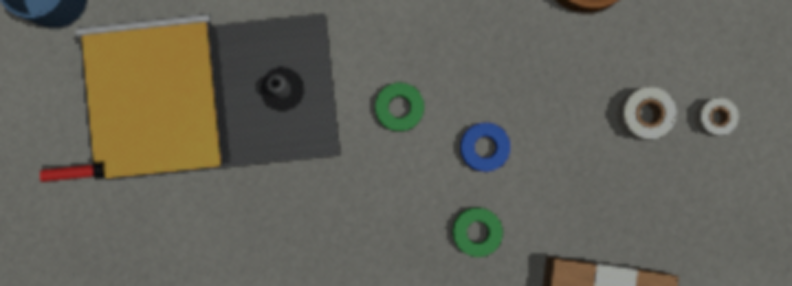

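```bash
cat >> h.py <<'E'
YAW=np.radians(4.45)
def down(th): # jaw axis at angle th, tool down
    return R.from_matrix(np.array([[np.cos(th),0,-np.sin(th)],[np.sin(th),0,np.cos(th)],[0,-1,0]])).as_rotvec()
def ring(n,im,c,f,d,xy,ztop,rad,kind):
    """centre of a ring's outer outline, cast on its top plane; keeps pixels near the expected place"""
    hsv=cv2.cvtColor(im,cv2.COLOR_BGR2HSV); H,S,V=[hsv[...,i].astype(int) for i in range(3)]
    M=((H>105)&(H<130)&(S>120)) if kind=="blue" else ((S<70)&(V>110))
    v,u=np.mgrid[0:400,0:640]; Q=ray_plane(n,c,f,np.c_[u.ravel(),v.ravel()],ztop).reshape(400,640,3)
    P=cloud(n,c,f,d); M&=(np.hypot(Q[...,0]-xy[0],Q[...,1]-xy[1])<rad*1.6)&(abs(P[...,2]-ztop)<.006)&(d>0)
    cs,_=cv2.findContours(M.astype(np.uint8),cv2.RETR_EXTERNAL,cv2.CHAIN_APPROX_NONE)
    k=max(cs,key=cv2.contourArea)[:,0].astype(float)
    h=cv2.convexHull(ray_plane(n,c,f,k,ztop)[:,:2].astype(np.float32))
    e=cv2.fitEllipse(h); return np.array(e[0]),np.array(e[1])/2,np.median(P[M][:,2])
E
python3 - <<'E'
from h import *
for n in("top","scene"):
    im=cv2.imread(f"pics/{n}0.png"); d=np.load(f"pics/{n}0.npy"); c,f=calK(n)
    print(n,ring(n,im,c,f,d,(.497,-.142),.024,.029,"blue"),ring(n,im,c,f,d,(.533,-.328),.04,.03,"white"))
for nm,p in dict(col=(.497,-.142,.006),roll=(.533,-.328,.012),sp=(.572,.0945,.022),peg=(.479,.33,.07),peg60=(.556,.335,.205)).items():
    for th in(0,-25,180,155): 
        q=solve_ik(np.array(p),down(np.radians(th)+YAW)); print(nm,th,None if q is None else np.round(q,2))
E
```

```text
top (array([ 0.49699095, -0.14012662]), array([0.02719659, 0.02809597]), np.float64(0.0225346853613968)) (array([ 0.52990508, -0.32768303]), array([0.02878685, 0.02888916]), np.float64(0.038931367585839594))
scene (array([ 0.49946189, -0.14136536]), array([0.02791765, 0.02871354]), np.float64(0.02520907200735789)) (array([ 0.53045547, -0.32774439]), array([0.02948297, 0.0303979 ]), np.float64(0.0410484272813707))
col 0 [-0.37  0.64  1.87 -0.    0.63 -0.45]
col -25 [-0.37  0.64  1.87 -0.    0.63 -0.01]
col 180 [-0.37  0.64  1.87 -0.    0.63  2.7 ]
col 155 None
roll 0 [-0.63  0.76  1.57 -0.    0.8  -0.7 ]
roll -25 [-0.63  0.76  1.57 -0.    0.8  -0.27]
roll 180 [-0.63  0.76  1.57 -0.    0.8   2.44]
roll 155 None
sp 0 [ 0.08  0.69  1.7  -0.    0.75  0.01]
sp -25 [ 0.08  0.69  1.7  -0.    0.75  0.44]
sp 180 None
sp 155 [ 0.08  0.69  1.7  -0.    0.75 -2.7 ]
peg 0 [ 0.52  0.61  1.69 -0.    0.84  0.45]
peg -25 [ 0.52  0.61  1.69 -0.    0.84  0.88]
peg 180 [ 0.52  0.61  1.69  0.    0.84 -2.7 ]
peg 155 [ 0.52  0.61  1.69 -0.    0.84 -2.26]
peg60 0 [ 0.47  0.56  1.4  -0.    1.18  0.39]
peg60 -25 [ 0.47  0.56  1.4  -0.    1.18  0.83]
peg60 180 [ 0.47  0.56  1.4   0.    1.18 -2.75]
peg60 155 [ 0.47  0.56  1.4  -0.    1.18 -2.31]
```

```bash
python3 - <<'E'
from h import *
th=np.radians(-25)+YAW
def shot(tag):
    dwell(.2); c,f=calK("wrist"); im,d=get_image("wrist"); cv2.imwrite(f"pics/{tag}.png",im); np.savez(f"pics/{tag}.npz",d=d,xyz=c["xyz"],att=c["attitude"]); return im,d,c,f
movep([.572,.0945,.24],down(YAW)); a=shot("w_sp"); print(read_state()["time"],read_state()["tool_pos"])
movep([.498,-.141,.16],down(th)); im,d,c,f=shot("w_col")
print(ring("wrist",im,c,f,d,(.498,-.141),.024,.029,"blue"))
print(read_state()["time"],read_state()["tool_pos"])
cv2.imwrite("pics/w2.png",np.hstack([cv2.resize(a[0],(400,250)),cv2.resize(im,(400,250))]))
# spindle from depth
im,d,c,f=a; P=cloud("wrist",c,f,d); g=(d>0)&(np.hypot(P[...,0]-.572,P[...,1]-.0945)<.03)
for lo,hi in((.082,.095),(.05,.08)):
    q=P[g&(P[...,2]>lo)&(P[...,2]<hi)]; 
    if len(q): print(lo,len(q),q.mean(0).round(4),q[:,2].max().round(4),cv2.minEnclosingCircle(q[:,:2].astype(np.float32)))
E
```

```text
3.0417 [0.57205034 0.09418183 0.23997811]
(array([ 0.4969922 , -0.14032172]), array([0.02813003, 0.0286639 ]), np.float64(0.024461656078378524))
4.3083 [ 0.49845548 -0.14030559  0.16023631]
0.082 203 [0.5726 0.0975 0.0849] 0.0895 ((0.5725326538085938, 0.0960685983300209), 0.010320874862372875)
0.05 123 [0.5715 0.1042 0.0653] 0.0799 ((0.5724118947982788, 0.09662435948848724), 0.010859893634915352)
```

View pics/w2.png

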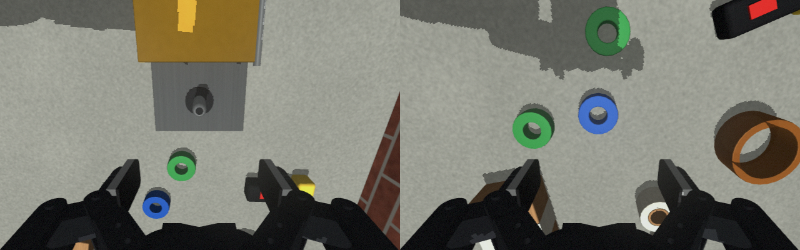

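The wrist views confirm the choice: the blue collar is at (598,113) in the montage, with greens at (533,128) and (607,32). The spindle stands at (199,108). Next I refine the tip and grasp the collar.

```bash
python3 - <<'E'
from h import *
_,f=calK("wrist"); c=get_calibration("wrist"); z=np.load("pics/w_sp.npz"); c=dict(c,xyz=z["xyz"],attitude=z["att"]); im=cv2.imread("pics/w_sp.png")
def tip(n,c,f,d,dz=0):
    P=cloud(n,c,f,d); g=(d>0)&(np.hypot(P[...,0]-.572,P[...,1]-.0955)<.03)
    zm=np.percentile(P[g][:,2],99.5); q=P[g&(P[...,2]>zm-.003)]; return len(q),zm.round(4),q.mean(0).round(4)
print("wrist",tip("wrist",c,f,z["d"]))
for n in("top","scene"): cc,ff=calK(n); print(n,tip(n,cc,ff,np.load(f"pics/{n}0.npy")))
# flange: black disc z=.016 in wrist and top pictures
for n,cc,ff,i in(("wrist",c,f,im),("top",*calK("top"),cv2.imread("pics/top0.png")),("scene",*calK("scene"),cv2.imread("pics/scene0.png"))):
    v,u=np.mgrid[0:400,0:640]; Q=ray_plane(n,cc,ff,np.c_[u.ravel(),v.ravel()],.016).reshape(400,640,3)
    near=np.hypot(Q[...,0]-.572,Q[...,1]-.095)<.034
    g=i.max(2); t,_=cv2.threshold(g[near].reshape(-1,1),0,255,cv2.THRESH_OTSU+cv2.THRESH_BINARY)
    M=(near&(g<t)).astype(np.uint8); k=max(cv2.findContours(M,cv2.RETR_EXTERNAL,cv2.CHAIN_APPROX_NONE)[0],key=cv2.contourArea)[:,0]
    h=cv2.convexHull(ray_plane(n,cc,ff,k,.016)[:,:2].astype(np.float32)); print(n,"flange",t,cv2.fitEllipse(h))
# grasp collar
th=np.radians(-25)+YAW
movel([.4972,-.1405,.06]); movel([.4972,-.1405,.006],speed=.08); gripper_close(30); s=read_state(); print(s["width"],s["wrist_force"].round(2),s["time"])
movel([.4972,-.1405,.15]); s=read_state(); print(s["width"],s["wrist_force"].round(2),s["time"])
im,d=get_image("wrist"); cv2.imwrite("pics/w_g.png",im)
E
```

```text
wrist (718, np.float64(0.3338), array([0.571 , 0.1123, 0.3321]))
top (6, np.float64(0.0882), array([0.5734, 0.0926, 0.0884]))
scene (8, np.float64(0.0891), array([0.5752, 0.0923, 0.0882]))
wrist flange 76.0 ((0.5726733207702637, 0.09840516000986099), (0.051637228578329086, 0.058082349598407745), 171.37091064453125)
top flange 45.0 ((0.5725098848342896, 0.09679992496967316), (0.050205301493406296, 0.053607095032930374), 162.23165893554688)
scene flange 50.0 ((0.5744228959083557, 0.0959126353263855), (0.05098378285765648, 0.05450093001127243), 170.4760284423828)
0.6587678150358368 [-1.56  1.7   7.25] 6.35
0.6582863838547947 [-0.52 -0.43 -1.12] 7.4583
```

View pics/w_g.png

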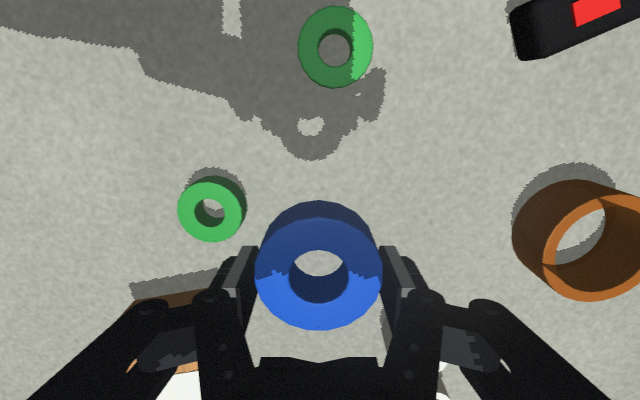

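The collar sits centred between the fingers at (320,275). Now a near look at the spindle while carrying it.

```bash
python3 - <<'E'
from h import *
movep([.573,.025,.14],down(YAW)); dwell(.2); c,f=calK("wrist"); im,d=get_image("wrist"); cv2.imwrite("pics/w_s2.png",im); print(read_state()["time"],read_state()["tool_pos"])
P=cloud("wrist",c,f,d); g=(d>0)&(np.hypot(P[...,0]-.573,P[...,1]-.095)<.02)
for lo,hi in((.0865,.095),(.03,.079)):
    q=P[g&(P[...,2]>lo)&(P[...,2]<hi)]
    if len(q)>4: print(lo,len(q),q.mean(0).round(4),np.percentile(q[:,2],99).round(4),"x mid",(np.percentile(q[:,0],[1,99])).round(4),"y",np.percentile(q[:,1],[1,99]).round(4))
# collar centre, blue top face
hsv=cv2.cvtColor(im,cv2.COLOR_BGR2HSV); B=(hsv[...,0]>105)&(hsv[...,0]<130)&(hsv[...,1]>120)&(d>0)
q=P[B]; zt=np.percentile(q[:,2],97); t=q[abs(q[:,2]-zt)<.003]; print("collar top",zt,cv2.minEnclosingCircle(t[:,:2].astype(np.float32)))
A=np.c_[t[:,:2],np.ones(len(t))]; print("slope",np.linalg.lstsq(A,t[:,2],rcond=None)[0][:2])
E
```

```text
8.5167 [0.57290687 0.02397986 0.14013519]
0.0865 152 [0.5719 0.0959 0.0876] 0.0892 x mid [0.5652 0.5792] y [0.0887 0.1027]
collar top 0.1587161801683523 ((0.5726032257080078, 0.023703496903181076), 0.029192518442869186)
slope [-0.00146499 -0.00117376]
```

View pics/w_s2.png

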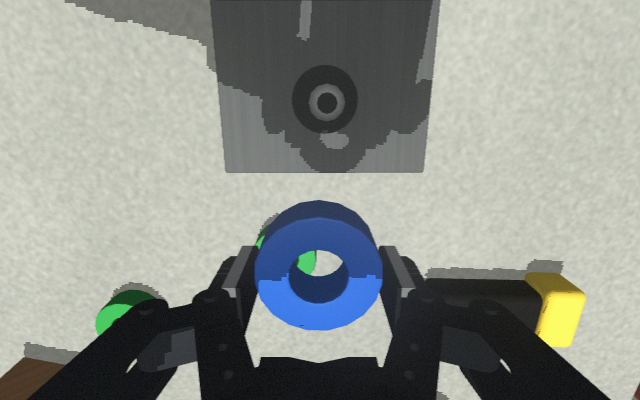

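```bash
python3 - <<'E'
from h import *
T=np.array([.5723,.0961])
movel([*T,.13]); dwell(.2); s=read_state(); print(s["tool_pos"],s["wrist_force"].round(2))
e=T-s["tool_pos"][:2]
r=movel([*(T+e),.075],speed=.05,until_force=8); s=read_state(); print(r,s["tool_pos"],s["wrist_force"].round(2))
if not r:
    r=movel([*(T+e),.019],speed=.05,until_force=6); s=read_state(); print(r,s["tool_pos"],s["wrist_force"].round(2),s["time"])
E
```

```text
[0.57242568 0.09525678 0.13013699] [-0.18 -0.1  -0.66]
False [0.57240004 0.09696903 0.07534503] [-0.18 -0.21  0.76]
True [0.57180733 0.09682667 0.02267795] [-0.89 -0.63  5.59] 11.55
```

```bash
python3 - <<'E'
from h import *
open_gripper(); p=read_state()["tool_pos"]
movel([p[0],p[1],.15]); movel([.573,.015,.16]); dwell(.2); c,f=calK("wrist"); im,d=get_image("wrist"); cv2.imwrite("pics/w_c3.png",im)
print(ring("wrist",im,c,f,d,(.572,.096),.040,.029,"blue"),read_state()["time"],read_state()["wrist_force"].round(2))
P=cloud("wrist",c,f,d); hsv=cv2.cvtColor(im,cv2.COLOR_BGR2HSV); B=(hsv[...,0]>105)&(hsv[...,0]<130)&(hsv[...,1]>120)&(d>0)&(P[...,1]>.05); t=P[B]; t=t[abs(t[:,2]-np.percentile(t[:,2],90))<.004]
print("slope",np.linalg.lstsq(np.c_[t[:,:2],np.ones(len(t))],t[:,2],rcond=None)[0][:2])
movep([.5303,-.3277,.16],down(YAW)); dwell(.2); c,f=calK("wrist"); im,d=get_image("wrist"); cv2.imwrite("pics/w_r.png",im)
print(ring("wrist",im,c,f,d,(.5303,-.3277),.040,.03,"white"),read_state()["time"],read_state()["tool_pos"])
E
```

```text
(array([0.5715971 , 0.09666981]), array([0.02830118, 0.02843427]), np.float64(0.040467664972991674)) 13.9083 [ 1.01  0.07 -0.08]
slope [ 0.00059222 -0.00096217]
(array([ 0.53020197, -0.32779863]), array([0.02934798, 0.02954261]), np.float64(0.040446785866658896)) 15.4583 [ 0.53071297 -0.32692798  0.16007259]
```

The collar is home: its top is at 0.0405 m and level, and the horizontal offset is within about 1 mm. Now the roll.

```bash
python3 - <<'E'
from h import *
G=np.array([.5302,-.3278])
movel([*G,.06]); e=G-read_state()["tool_pos"][:2]; movel([*(G+e),.012],speed=.08); gripper_close(35); s=read_state(); print(s["tool_pos"],s["width"],s["wrist_force"].round(2))
movel([*G,.17]); movep([.572,.02,.17],down(YAW)); dwell(.2); s=read_state(); print(s["width"],s["tool_pos"],s["wrist_force"].round(2),s["time"])
c,f=calK("wrist"); im,d=get_image("wrist"); cv2.imwrite("pics/w_r2.png",im); P=cloud("wrist",c,f,d)
g=(d>0)&(np.hypot(P[...,0]-.572,P[...,1]-.096)<.02)&(P[...,2]>.0865)&(P[...,2]<.095)
if g.sum()>4: print("tip",g.sum(),P[g].mean(0).round(4))
t=s["tool_pos"]; g=(d>0)&(np.hypot(P[...,0]-t[0],P[...,1]-t[1])<.04)&(P[...,2]>t[2])&(P[...,2]<t[2]+.04)&(im.min(2)>90)
q=P[g]; zt=np.percentile(q[:,2],90); q=q[abs(q[:,2]-zt)<.004]; print("roll top",zt-t[2],cv2.minEnclosingCircle(q[:,:2].astype(np.float32)),"slope",np.linalg.lstsq(np.c_[q[:,:2],np.ones(len(q))],q[:,2],rcond=None)[0][:2])
E
```

```text
[ 0.53007195 -0.32769156  0.0129445 ] 0.6999181516814281 [-0.94  1.09  5.  ]
0.6960361775439431 [0.5721042  0.01910339 0.16994052] [ 0.37  1.   -1.59] 20.1167
tip 115 [0.5722 0.0958 0.0876]
roll top 0.028176304096876964 ((0.5712038278579712, 0.01852504163980484), 0.03104398399591446) slope [-0.0007929  -0.00261067]
```

View pics/w_r2.png

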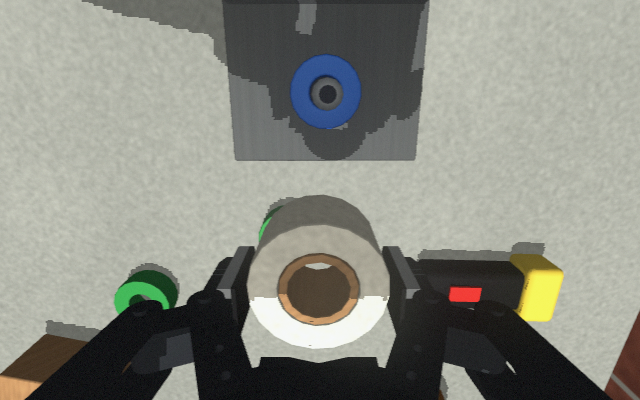

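The picture shows the blue collar seated on the flange at (326,91), concentric with the spindle. The roll is held level at (320,285). Now lowering it.

```bash
python3 - <<'E'
from h import *
T=np.array([.5724,.0963])
movel([*T,.14]); dwell(.2); s=read_state(); e=T-s["tool_pos"][:2]; print(e)
r=movel([*(T+e*.7),.095],speed=.05,until_force=8); s=read_state(); print(r,s["tool_pos"],s["wrist_force"].round(2))
if not r:
    r=movel([*(T+e*.7),.048],speed=.05,until_force=6); s=read_state(); print(r,s["tool_pos"],s["wrist_force"].round(2),s["time"])
    if s["tool_pos"][2]<.058:
        open_gripper(); dwell(.1); p=read_state()["tool_pos"]
        movel([p[0],p[1],.17]); movel([.573,.015,.18]); dwell(.2); c,f=calK("wrist"); im,d=get_image("wrist"); cv2.imwrite("pics/w_r3.png",im)
        P=cloud("wrist",c,f,d); q=P[(d>0)&(np.hypot(P[...,0]-.572,P[...,1]-.096)<.033)&(P[...,2]>.06)&(im.min(2)>60)&(np.hypot(P[...,0]-.572,P[...,1]-.096)>.014)]; z=np.median(q[:,2]); q=q[abs(q[:,2]-z)<.004]
        print("top",z,cv2.minEnclosingCircle(q[:,:2].astype(np.float32)),"slope",np.linalg.lstsq(np.c_[q[:,:2],np.ones(len(q))],q[:,2],rcond=None)[0][:2],read_state()["time"])
E
```

```text
[-0.00023359  0.0007272 ]
False [0.57246381 0.09682479 0.09532116] [-0.61  0.27 -1.27]
True [0.57165955 0.09679797 0.05273751] [-0.97 -0.13  4.3 ] 22.9
top 0.08042400719014356 ((0.5717436075210571, 0.09628595411777496), 0.03002677671611309) slope [-0.00089397  0.00047097] 25.2667
```

The roll is home: its top is at 0.0804 m and level, with the horizontal offset within about 1 mm. Now the peg. The pose predicted from the spindle, (0.4786, 0.3295), agrees with the measured (0.479, 0.329).

```bash
cat >> h.py <<'E'
SP=np.array([.572,.0962]); RM=np.array([[np.cos(YAW),-np.sin(YAW)],[np.sin(YAW),np.cos(YAW)]])
def arc(a,y=.166,off=-.019):
    m=RM@np.array([.080-.155*np.cos(a),y+.08])+SP; return np.array([*m,.088+.155*np.sin(a)+off])
E
python3 - <<'E'
from h import *
p=arc(0); print(p)
movep(p+[0,0,.12],down(YAW)); dwell(.15); c,f=calK("wrist"); im,d=get_image("wrist"); cv2.imwrite("pics/w_p.png",im)
movel(p+[0,0,.06]); e=p[:2]-read_state()["tool_pos"][:2]; print(e)
r=movel([*(p[:2]+e),p[2]],speed=.08,until_force=12); print(r)
gripper_close(40); dwell(.2); s=read_state(); print(s["tool_pos"],s["width"]*85,s["wrist_force"].round(2),s["time"])
im,d=get_image("wrist"); cv2.imwrite("pics/w_p2.png",im)
E
```

```text
[0.47813918 0.33563923 0.069     ]
[-3.77970828e-04 -5.75173616e-05]
False
[0.47847469 0.3356874  0.06928638] 12.870599715569298 [ 5.43 -0.63 -0.32] 29.0417
```

View pics/w_p2.png

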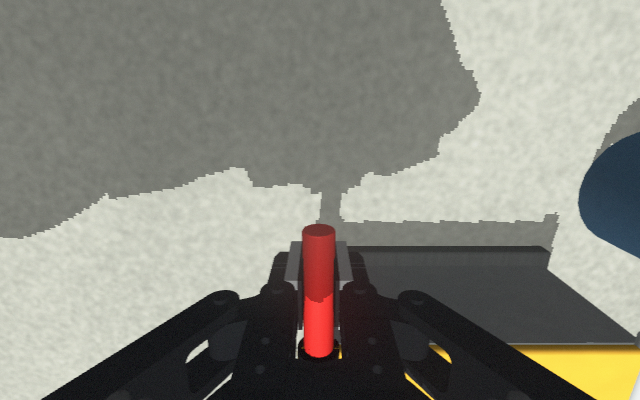

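The peg lies between the pads at (319,265), and the mug at right (610,200) is clear. Lifting along the arc.

```bash
python3 - <<'E'
from h import *
for i,a in enumerate(np.radians(np.linspace(0,60,10))[1:]):
    movel(arc(a),speed=.06); s=read_state(); print(np.degrees(a).round(1),(s["tool_pos"]-arc(a)).round(4),s["wrist_force"].round(1),round(s["width"]*85,1),s["time"])
    if np.linalg.norm(s["wrist_force"])>40: break
dwell(.3); s=read_state(); print((s["tool_pos"]-arc(a)).round(4),s["wrist_force"].round(1),s["time"])
for n in("scene","top"):
    im,d=get_image(n); c,f=calK(n); cv2.imwrite(f"pics/{n}F.png",im); P=cloud(n,c,f,d)
    hsv=cv2.cvtColor(im,cv2.COLOR_BGR2HSV); H,S=hsv[...,0],hsv[...,1]
    M=(H>15)&(H<32)&(S>130)&(d>0)&(P[...,2]>.09)&(P[...,2]<.26)&(P[...,1]>.1)&(P[...,1]<.4)
    q=P[M]
    if len(q)>30:
        A=q-q.mean(0); nrm=np.linalg.svd(A,full_matrices=False)[2][2]; print(n,len(q),"normal",nrm.round(3),"angle",np.degrees(np.arccos(abs(nrm[2]))).round(2),"z range",np.percentile(q[:,2],[1,99]).round(3))
E
```

```text
6.7 [ 0.0001  0.     -0.0002] [ 4.8  0.3 -4.1] 12.5 29.5417
13.3 [-0.0002 -0.     -0.0004] [ 2.8  1.3 -3.9] 12.6 29.9917
20.0 [-0.0006 -0.      0.0001] [-5.3  1.9 -1.6] 12.3 30.4417
26.7 [-0.0015 -0.0001 -0.0004] [-9.5  1.8 -1.2] 12.7 30.8917
33.3 [-0.0023 -0.0001 -0.0002] [-14.2  -0.4   4.7] 12.4 31.3417
40.0 [-0.0031 -0.0001  0.0003] [-22.2  -1.9  13.2] 12.6 31.7917
46.7 [-0.0035 -0.0001  0.0013] [-29.3  -3.6  21.7] 12.7 32.2417
53.3 [-0.0023  0.0002  0.0029] [-27.3  -5.1  29.7] 12.3 32.6917
[-0.0025  0.0002  0.0028] [-26.9  -5.1  28.4] 32.9917
scene 1972 normal [0.785 0.057 0.617] angle 51.94 z range [0.096 0.221]
top 2138 normal [0.783 0.061 0.619] angle 51.79 z range [0.097 0.219]
```

View pics/sceneF.png

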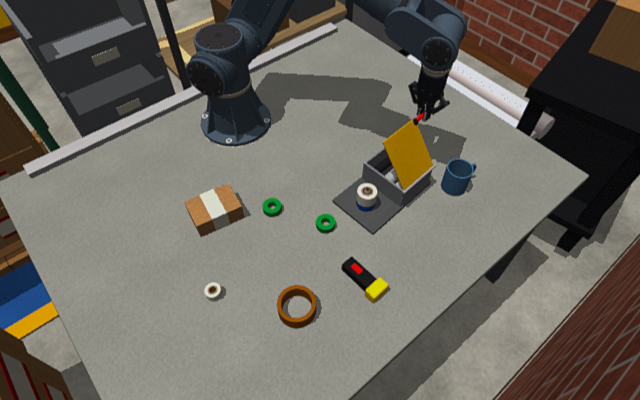

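The flap is at about 52° with collar and roll in place, but the grip is being pushed radially toward the hinge at 39 N. I'll relieve that with an outward correction and then continue to 60°.

```bash
python3 - <<'E'
from h import *
def meas(n):
    im,d=get_image(n); c,f=calK(n); P=cloud(n,c,f,d); hsv=cv2.cvtColor(im,cv2.COLOR_BGR2HSV); H,S=hsv[...,0],hsv[...,1]
    q=P[(H>15)&(H<32)&(S>130)&(d>0)&(P[...,2]>.09)&(P[...,2]<.26)&(P[...,1]>.1)&(P[...,1]<.4)]
    return np.degrees(np.arccos(abs(np.linalg.svd(q-q.mean(0),full_matrices=False)[2][2][2]))).round(2)
dr=0
def out(a): return np.array([*(RM@[-np.cos(a),0]),np.sin(a)])
for a in np.radians([53.3,53.3,56,58.5,61,61]):
    s=read_state(); dr+=.8e-4*(s["wrist_force"]@out(a)); movel(arc(a)+dr*out(a),speed=.04); dwell(.1)
    s=read_state(); print(np.degrees(a).round(1),round(dr,4),s["wrist_force"].round(1),(s["tool_pos"]-arc(a)).round(4),round(s["width"]*85,1),s["time"])
print(meas("scene"),meas("top"))
E
```

```text
53.3 0.0032 [-10.4   0.5   9. ] [-0.0027 -0.      0.0031] 12.5 33.4417
53.3 0.0042 [-5.2  2.6 -0.5] [-0.0027 -0.0001  0.0032] 12.6 33.7917
56.0 0.0044 [-5.5  1.4  1.7] [-0.0027 -0.      0.0037] 12.1 34.2333
58.5 0.0048 [-6.1  2.1  2.3] [-0.0028 -0.      0.0041] 12.0 34.6583
61.0 0.0052 [-6.5  1.6  2.5] [-0.0028 -0.      0.0045] 12.4 35.0833
61.0 0.0056 [-4.2  3.4 -1.6] [-0.0029 -0.0001  0.0045] 12.3 35.4333
59.74 59.31
```

```bash
python3 - <<'E'
from h import *
dwell(1.0); s=read_state(); print(s["wrist_force"].round(1),np.abs(s["qd"]).max(),s["time"],s["width"]*85)
c,f=calK("top"); im,d=get_image("top"); P=cloud("top",c,f,d)
q=P[(d>0)&(np.hypot(P[...,0]-.572,P[...,1]-.096)<.034)&(P[...,2]>.06)&(P[...,2]<.1)&(im.min(2)>60)]
print("roll top",np.median(q[:,2]),cv2.minEnclosingCircle(q[:,:2].astype(np.float32)))
im2,_=get_image("scene")
cv2.imwrite("pics/fin.png",np.hstack([cv2.resize(im[60:310,130:530],(400,250)),cv2.resize(im2[60:310,200:600],(400,250))]))
E
```

```text
[-5.   2.6 -1.3] 0.0014820071156367222 36.5333 11.946699283427385
roll top 0.07852061977489488 ((0.5713809132575989, 0.09549063444137573), 0.029915783554315567)
```

View pics/fin.png

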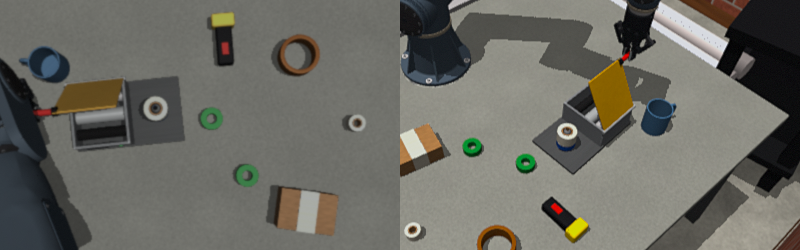

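The roll sits on the collar at (155,108), the flap is open and held at the peg (630,55), and the bystanders are where they were. Handing in.

```bash
python3 -c "
from rig import *
hand_in(); print(read_state()['time'])"
```

```text
the job is handed in; nothing more can be done
the job is handed in; nothing more can be done
```

I seated the blue collar on the spindle and the larger white label roll flush on top of it, and let go of both. The flap is open about 60° and the gripper is holding it by the red peg. I handed the job in at about 37 s; no verdict is reported.

- **Collar:** after release its top was at 40.5 mm (40 mm nominal), level, and about 1 mm off the spindle axis.
- **Roll:** after release its top was at 80.4 mm (80 mm nominal), level, and within about 1 mm of the axis. The last top-camera check read 78.5 mm; that camera had read most other heights 1–1.5 mm low as well, so I take the roll as home.
- **Flap:** the two camera views gave 59.7° and 59.3°. It stayed still over a 1 s wait with the peg gripped. I did not measure the finger force on the flap on its own; the net force at the wrist was about 6 N.
- **What disagreed:** during the lift my planned arc was about 5 mm too short, and the radial force rose to about 39 N, well under the 120 N wrist limit. I eased the grip outward and finished the lift with little side load.
- **Bystanders:** the tape, scanner, mug and carton look unmoved in the final pictures. I checked these by eye and did not measure them.

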